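Release the next carton and stop it with the other finger

TASK

Press the black key beside the carton feeder down with one fingertip so that its spring ejector pops the small yellow carton out past the gate, and have the other finger standing in the channel to stop the carton before it slides away down the bed. Finish while still holding it: the program ends with the carton at rest against (or under) that finger, flat on the bed just past the gate. Nothing is to be lifted or carried, and the things standing round the feeder are to be left alone.

Things in the scene. Friction and masses are not known exactly. Their poses are not given: they have to be found in the camera images.
- feeder: Fixed carton feeder: plywood foot 310 x 110 x 8 mm, level slick white bed along its x axis, 40 mm wide between aluminium kerbs. Origin: on the table, under the bed's centre line, at the gate; z up, -x the way out (towards the robot at yaw 0), +x back to a grey spring housing (x 122 to 154 mm, top 64 mm high). Bed top 30 mm above the table; open end 156 mm out from the gate.
- gate (a point): On the bed's top and centre line, at the gate's rear face (feeder x = 0), fixed; axes as the feeder. The gate is a steel bar across the bed, x -5 to 0 mm, standing 6 mm above the bed; it goes down and up with the key. Kerbs (outer faces at y +25 and -25 mm, 5 mm thick) stand 4 mm above the bed on the way out and 12 mm behind the gate.
- release_key (a joint): Travel of the black key, straight down, in m: 0 up (at rest), 0.011 fully down on a stop. Its spring takes 1.5 N at first and about 5 N at the end. The gate goes down with it and frees the carton at about 0.006; the ejector then throws the carton out at up to 1 m/s, and if nothing stops it, it leaves the bed in under half a second.
- key_top (a point): Centre of the top face of the black key pad, 30 x 30 mm; moves with the key. At rest 17 mm above the bed (47 mm above the table), fully down 6 mm above the bed. In the feeder's frame x = -32 mm, y = -55 mm: abreast of catch_point, 55 mm to the side of it.
- catch_point (a point): Fixed point on the bed's top, on its centre line, 32 mm out from the gate: a finger that comes down here, together with the one on the key, stands in the carton's way. Axes as the feeder.
- carton: Small yellow folding carton, 37 mm across the bed, 72 mm along it, 19 mm high, about 0.12 kg, loose, lying on the bed with its front end against the gate. Origin: centre of its underside, 37 mm behind the gate at the start; its y axis is its long axis and lies along the feeder's x.
- ejector (a joint): Travel of the aluminium ejector block behind the carton towards the way out, in m: 0 at the start, at most 0.055. Its spring pushes the carton with about 1.9 N at 0 and 0.7 N at 0.055, so a carton stopped before that keeps pressing on the finger that stops it.
- brass_weight: Bystander: brass scale weight with a knob, 34 mm across, 50 mm high, loose. Origin: centre of its underside.
- rubber_stamp: Bystander: dark wooden stamp with a turned knob, 30 x 60 x 68 mm, loose. Origin: centre of its underside.
- spice_jar: Bystander: small glass jar with a pale lid, 49 mm across, 76 mm high, loose. Origin: centre of its underside.
- tape_roll: Bystander: roll of brown gummed tape lying flat, 75 mm across, 19 mm high, loose. Origin: centre of its underside.
Mind the look-alikes: they are no part of the job. What is shaped like the carton but grey is not meant.

How it is judged:
By the outcome, as a careful person would: the job done as asked, in the order asked, and still so for the second after the job is handed in, while the arm keeps its last pose, push and grip.
It also fails if it takes over 35 s, if anything falls off the work surface, if the arm or the gripper's body presses on something with over 40 N, if the wrist force passes 120 N, or if a joint passes its speed limit or range.

ROBOT

A 6-joint arm with a two-finger parallel gripper is mounted at the origin on the work surface; the furniture and walls round the work are solid. World frame = base frame: x ahead of the robot, y to its left, z up, the work surface at z = 0. Lengths are in mm, angles in degrees, forces in N, time in s.
With the tool pointing down it reaches from about 350 to 850 mm from the base axis. Payload 8.1 kg.
Tool frame: the origin (TCP) lies midway between the tips of the shut fingers; the grasp point (between the pads) lies 19 mm behind it; z points along the fingers, y is the line along which they close (so a half turn about z gives the same grasp; the last joint's range is limited). The gripper opens to 85 mm and grips with 20 to 120 N. Pads are 22 mm wide; open, the fingers measure 114 mm over their backs; the gripper's body (76 mm by 85 mm) begins 54 mm behind the grasp point. The pads swing forward as they close: fully open they stand 13 mm farther back than shut.
Start: joints at [-74.336, 7.471, 85.268, -0, 87.261, -4.893], TCP at [210.711, -561.789, 231.292] pointing down, gripper open.
Joint ranges: [-169.43, 169.43], [-51.17, 129.36], [1.28, 143.12], [-76.62, 256.62], [0, 156.53], [-152.29, 152.29]. Speed limits (degrees/s): [136.94, 136.94, 159.86, 180, 180, 180].

INTERFACE

Orientations are given as [roll, pitch, yaw] about the fixed x, y, z axes, in that order (R = Rz(yaw) Ry(pitch) Rx(roll)).
In Python, from bench import sense, snapshot, order, finder gives the robot as it stands.
- The arm moves only by the tool send_rows, never from a script. Its argument "steps" is a list of rows, each a list of 2 entries, a list of its own where there are three numbers: the shift along the world's x, y, z in units of 30 mm (1.0 is 30 mm), then the turn, a rotation vector about the world's x, y, z in rad. In form: [[[dx, dy, dz], [wx, wy, wz]], ...]. A call has 1 to 10 rows; each row is the pose to reach, as a shift and turn from the pose commanded when the call began; what a row does not reach only later rows make up. A row lasts 1/8 s, in which the tool goes at most 62.5 mm and 10.7 degrees, less where a joint would pass 70% of its speed; a pose out of reach is approached as far as the arm can. A call with a gripper value outside its range is refused whole. "fingers" is the closure, from 0 (fully open) to 1 (shut), set as the call begins (left out, the last holds). The fingers move at their own pace and stop on an object; "squeeze" is the grip in N (left out, the last holds). Time passes only in rows, so rows that repeat a pose let the fingers close. It gives the time, the measured TCP pose, the force, the opening and the grip force at its end, in the units of the state.
- sense(): the state, without advancing time (a new reading comes with each control period).
- snapshot(name): name is "side" or "top"; returns a dict with "img" (420x560x3 uint8, red, green, blue), "K" (3x3 intrinsics, pixels), "pose" (4x4, takes a point from camera to world coordinates). Camera axes: x right, y up, looking along -z (the intrinsics and any distortion apply to the point x, -y, -z); pixel columns grow to the right and rows downward; lengths in mm; the calibration is good to about 2 mm. A picture is of the moment at which its call begins. There is no depth.
- order.hand_in(): hands the job in; it is judged then, once.
Trained networks look in the newest picture that a camera, given by its name, has taken for a name from the list of things; names that differ only in an ending like _2 or _b are one class to them, and where a whole thing is asked for, a point or a joint stands for the part that bears it (a point fixed in the world has none). Each returns a list of dicts, best first, with "confidence" (0 to 1); they miss things now and then, are a little off and sometimes report something else, mostly with a low value. They report only what shows in the picture. A call takes as long as a camera call. They do not tell look-alikes from the thing itself.
- finder.find_in(label, camera): "box" ([left, top, width, height] as shares, 0 to 1, of the picture: columns of its width, rows of its height, round what is visible of it).
- finder.trace(label, camera): "mask" (420x560 bool, what is visible of it) and "box" ([left, top, width, height] as shares, 0 to 1, of the picture: columns of its width, rows of its height, round what is visible of it).
- finder.pinpoint(label, camera): "at" ([column, row] as shares, 0 to 1, of the picture: columns of its width, rows of its height: a listed point, or the origin of a listed thing).
The state is a dict: "time": time; "joint_pos": joint angles; "qd": joint speeds; "joint_efforts": joint torques, N m; "tool_pos": TCP position; "tcp_rot": TCP orientation; "ft_force": force on the tool from outside, world axes, zero at the start; "wrist_torque": the same for the moment, N m; "finger_gap": finger opening in mm; "grip_force": force on a finger pad.
Only numpy, scipy, OpenCV 4.12 (cv2) and the standard library are available. Lean on these libraries where they do the work, as an engineer would, in place of code of your own. Each camera call takes 0.05 s, during which the arm holds its last target. There are 200 camera calls.

## Working session

There is one attempt and no reset: what is moved stays moved. The work goes in short steps, Python scripts to look and compute and a tool call to move; the robot and the scene stay as the last step left them, time stands still between calls to the robot, and variables do not carry over. Pictures are saved under pics/ and viewed, at most 10 in all, crops included, and the job is handed in when it is done.

Besides the shell and the picture viewer there is one more tool, called after ">>>" by a JSON object that holds its "api" and its "payload", one argument or row to a line. send_rows: Moves the arm, as the interface text tells. Its arguments: {"type":"object","properties":{"steps":{"type":"array"},"fingers":{"type":"number"},"squeeze":{"type":"number"}},"required":["steps"]}

```bash
mkdir -p pics
cat > h.py <<'E'
from bench import sense, snapshot, order, finder
import numpy as np, cv2
E
python3 - <<'E'
from h import *
print(sense())
for n in("top","side"):
    s=snapshot(n); cv2.imwrite(f"pics/{n}1.png",s["img"][:,:,::-1]); print(n,s["K"],s["pose"],[k for k in s])
    for l in("gate","key_top","catch_point","feeder","carton","brass_weight","rubber_stamp","spice_jar","tape_roll"):
        print(l,[(round(d["confidence"],2),np.round(np.array(d["at"])*[560,420],1)) for d in finder.pinpoint(l,n)])
E
```

```text
{'time': 0.0, 'joint_pos': array([-7.43366938e+01,  7.51546795e+00,  8.53294623e+01,  1.87339083e-03,
        8.72608254e+01, -4.89225893e+00]), 'qd': array([ 0.07293475,  0.01731158, -0.00155787, -0.15717891, -0.09261644,
        0.02264333]), 'joint_efforts': array([ 4.37448443e-04, -5.69396496e+01, -5.00555241e+01, -4.04028742e-04,
        1.45590454e-02, -6.20222158e-05]), 'tool_pos': array([ 210.56157961, -561.25737041,  230.23891888]), 'tcp_rot': array([-1.79894789e+02, -1.08833513e-02,  2.05554639e+01]), 'ft_force': array([-0.31661541,  0.40666857,  0.63862711]), 'wrist_torque': array([-0.05908876, -0.00658912,  0.02147648]), 'grip_force': 0.0, 'finger_gap': 84.85952175357201}
top [[505.00056552   0.         267.79025366]
 [  0.         505.00056552 214.08772487]
 [  0.           0.           1.        ]] [[ 8.63243320e-03  9.94924720e-01 -1.00251099e-01  4.58221510e+02]
 [-9.99526485e-01  5.62410604e-03 -3.02518727e-02 -2.24712024e+00]
 [-2.95345131e-02  1.00464776e-01  9.94502158e-01  1.08491945e+03]
 [ 0.00000000e+00  0.00000000e+00  0.00000000e+00  1.00000000e+00]] ['img',
[... 817 characters left out ...]
e-01  4.28422153e+02]
 [ 0.00000000e+00  0.00000000e+00  0.00000000e+00  1.00000000e+00]] ['img', 'K', 'pose']
gate [(0.76, array([256.8, 236.5]))]
key_top [(0.62, array([253.6, 239.3]))]
catch_point [(0.56, array([241.6, 233.5])), (0.39, array([200.4, 229.4])), (0.37, array([270.7, 293.9]))]
feeder [(0.85, array([258.9, 246.5]))]
carton [(0.95, array([205.1, 313.3])), (0.76, array([307.1, 198.6])), (0.71, array([278.1, 230.1]))]
brass_weight [(0.57, array([201.8, 230.6])), (0.48, array([273. , 299.3])), (0.34, array([256.3, 235.2]))]
rubber_stamp [(0.72, array([340.6, 279. ]))]
spice_jar [(0.57, array([273.6, 298.9]))]
tape_roll [(0.86, array([253.6, 220.7])), (0.45, array([240.9, 235.3]))]
```

View pics/top1.png

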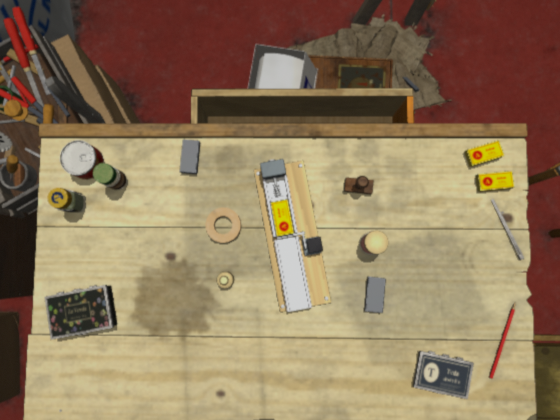

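View pics/side1.png

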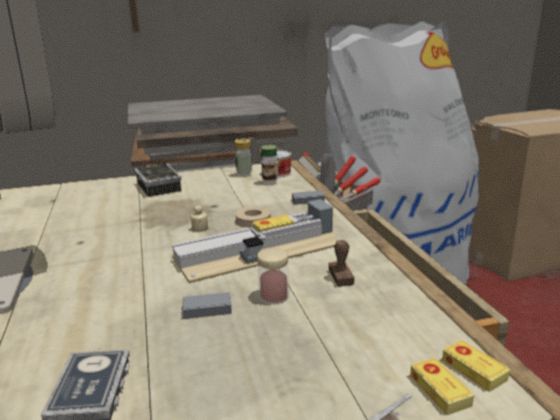

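Top view: feeder runs from housing (272,167) to open end (297,308). The gate is at about (284,235) and the black key at (314,245).
Carton candidates: yellow on the bed at (282,217), yellow ones far right at (484,153) and (494,181), grey ones at (190,157) and (375,294). The one on the bed behind the gate fits, so I'll confirm it in an enlarged crop.

Run:
```python
import cv2
a=cv2.imread("pics/top1.png")[150:320,235:345]
b=cv2.imread("pics/side1.png")[190:290,165:345]
cv2.imwrite("pics/crop1.png",cv2.resize(a,None,fx=3.5,fy=3.5,interpolation=cv2.INTER_CUBIC))
cv2.imwrite("pics/crop2.png",cv2.resize(b,None,fx=4,fy=4,interpolation=cv2.INTER_CUBIC))
```

```text
(no output)
```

View pics/crop1.png

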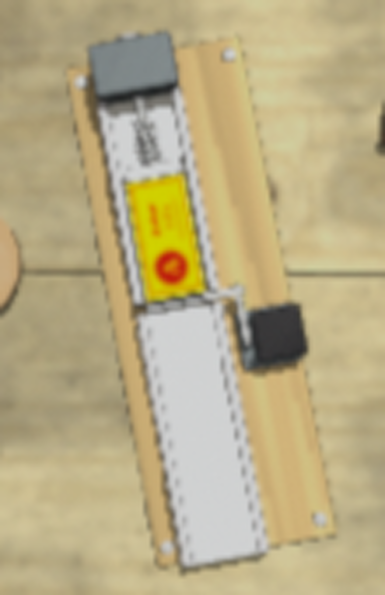

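View pics/crop2.png

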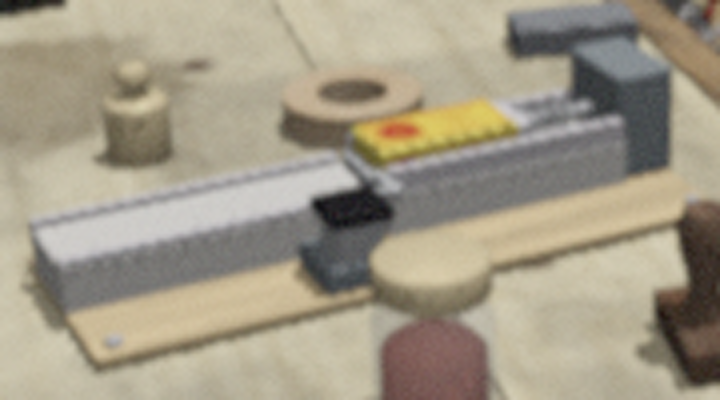

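Crop: the yellow carton with the red dot lies on the bed with its front edge at (148–205, 297) in the crop, against the gate bar. The key is to the right at (278,333) and the side crop agrees. Next I'll fit the feeder pose from these points.

```bash
cat >> h.py <<'E'
def proj(s,P):
    P=np.atleast_2d(P).astype(float); T=np.linalg.inv(s["pose"]); c=P@T[:3,:3].T+T[:3,3]
    q=np.c_[c[:,0],-c[:,1],-c[:,2]]@s["K"].T
    return q[:,:2]/q[:,2:]
def f2w(p,P):
    a=np.radians(p[2]);R=np.array([[np.cos(a),-np.sin(a),0],[np.sin(a),np.cos(a),0],[0,0,1]])
    return np.atleast_2d(P)@R.T+[p[0],p[1],0]
E
cat > fit.py <<'E'
from h import *
from scipy.optimize import least_squares
T=[((-156,25,34),(182,570)),((-156,-25,34),(265,553)),((-32,-55,47),(278,334)),((-47,-40,47),(257,366)),((-47,-70,47),(306,353)),((-17,-70,47),(296,304)),
 ((0,18.5,49),(148,302)),((0,-18.5,49),(205,292)),((72,18.5,49),(127,183)),((72,-18.5,49),(186,175))]
S=[((-156,25,34),(32,222)),((-156,-25,34),(63,267)),((-32,-55,47),(352,209)),((-47,-70,47),(325,229)),((-17,-70,47),(392,210)),((-17,-40,47),(378,190)),((0,-18.5,49),(375,150)),((72,-18.5,49),(517,124)),((0,18.5,49),(352,123))]
s={n:snapshot(n) for n in("top","side")}
D=[("top",T,lambda u:(235+u[0]/3.5-.35,150+u[1]/3.5-.35)),("side",S,lambda u:(165+u[0]/4-.4,190+u[1]/4-.4))]
def res(p,use=("top","side")):
    return np.concatenate([(proj(s[n],f2w(p,[a for a,_ in L]))-[g(u) for _,u in L]).ravel() for n,L,g in D if n in use])
for use in (("top",),("side",),("top","side")):
    r=least_squares(res,[420,-20,9],args=(use,),loss="soft_l1"); print(use,r.x.round(2)); print(r.fun.reshape(-1,2).round(1).tolist())
print("key",f2w(r.x,[-32,-55,47]).round(1),"catch",f2w(r.x,[-32,0,30]).round(1))
for n in s: print(n,proj(s[n],f2w(r.x,[[0,0,30],[-32,-55,47],[-32,0,30]])).round(1).tolist())
E
python3 fit.py
```

```text
('top',) [520.52  -6.24  10.53]
[[-0.3, -0.5], [0.1, 0.1], [0.0, 0.2], [0.2, -0.4], [0.6, 0.7], [0.8, 0.3], [-0.9, 0.3], [0.6, -0.1], [-1.0, 0.0], [-0.3, -0.9]]
('side',) [520.26  -7.01  11.2 ]
[[-1.1, 0.0], [-0.9, -0.2], [-0.3, -1.2], [2.0, -1.1], [1.0, -0.0], [-2.5, -1.3], [1.8, 1.6], [0.8, 0.5], [-0.5, 1.5]]
('top', 'side') [520.51  -6.32  10.68]
[[-0.0, -0.5], [0.3, 0.1], [0.1, 0.2], [0.3, -0.4], [0.7, 0.7], [0.8, 0.2], [-0.9, 0.3], [0.6, -0.1], [-1.1, 0.0], [-0.3, -0.9], [-1.0, -0.5], [-1.1, -0.7], [-0.6, -1.3], [1.6, -1.3], [0.7, -0.1], [-2.7, -1.4], [1.8, 1.4], [0.9, 0.5], [-0.4, 1.3]]
key [[499.3 -66.3  47. ]] catch [[489.1 -12.3  30. ]]
top [[284.9, 235.2], [314.2, 245.2], [287.7, 250.3]]
side [[256.5, 234.3], [252.0, 240.5], [240.7, 237.7]]
```

>>> {"api": "send_rows", "payload": {
  "steps": [
    [[0.94, 1.74, 0], [0, 0, -0.02]],
    [[1.89, 3.48, 0], [0, 0, -0.04]],
    [[2.83, 5.23, 0], [0, 0, -0.06]],
    [[3.78, 6.97, 0], [0, 0, -0.08]],
    [[4.72, 8.71, 0], [0, 0, -0.1]],
    [[5.67, 10.45, 0], [0, 0, -0.12]],
    [[6.61, 12.19, 0], [0, 0, -0.14]],
    [[7.56, 13.94, 0], [0, 0, -0.16]],
    [[8.5, 15.68, 0], [0, 0, -0.173]],
    [[9.447, 17.42, 0], [0, 0, -0.173]]
  ],
  "fingers": 0.52,
  "squeeze": 20
}}

```text
time: 2.35
tool_pos: [494.9, -37.3, 231.7]
tcp_rot: [180.0, -0.1, 10.6]
ft_force: [0.8, -0.9, 0.5]
finger_gap: 41.4
grip_force: 0.0
```

>>> {"api": "send_rows", "payload": {
  "steps": [
    [[0, 0, -1], [0, 0, 0]],
    [[0, 0, -2], [0, 0, 0]],
    [[0, 0, -3], [0, 0, 0]],
    [[0, 0, -4], [0, 0, 0]],
    [[0, 0, -4], [0, 0, 0]],
    [[0, 0, -4], [0, 0, 0]]
  ]
}}

```text
time: 3.1
tool_pos: [494.8, -39.3, 112.6]
tcp_rot: [180.0, -0.1, 10.6]
ft_force: [0.0, -0.8, 0.9]
finger_gap: 40.9
grip_force: 0.0
```

>>> {"api": "send_rows", "payload": {
  "steps": [
    [[0, 0, -0.7], [0, 0, 0]],
    [[0, 0, -1.5], [0, 0, 0]],
    [[0, 0, -1.5], [0, 0, 0]],
    [[0, 0, -1.5], [0, 0, 0]]
  ]
}}

```text
time: 3.6
tool_pos: [495.4, -39.4, 68.2]
tcp_rot: [179.9, -0.1, 10.6]
ft_force: [-0.4, 0.5, -0.7]
finger_gap: 41.0
grip_force: 0.0
```

Run:
```python
from h import *
o=[]
for n,(r,c) in {"top":(170,230),"side":(170,180)}.items():
    s=snapshot(n); a=s["img"][r:r+120,c:c+130,::-1]
    for t in ([489.1,-12.3,30],[499.3,-66.3,47]): print(n,proj(s,t)-[c,r])
    o.append(cv2.resize(a,None,fx=3,fy=4 if 0 else 3,interpolation=cv2.INTER_CUBIC))
cv2.imwrite("pics/pre.png",np.hstack(o)); x=sense(); print(x["tool_pos"],x["ft_force"],x["finger_gap"])
```

```text
top [[57.6997143  80.24584859]]
top [[84.18556599 75.2181861 ]]
side [[60.77255127 67.73708301]]
side [[72.0335432  70.51111917]]
[495.46983578 -39.43329951  68.16737073] [-0.10048048  0.18078399  0.41804203] 41.01253106283596
```

View pics/pre.png

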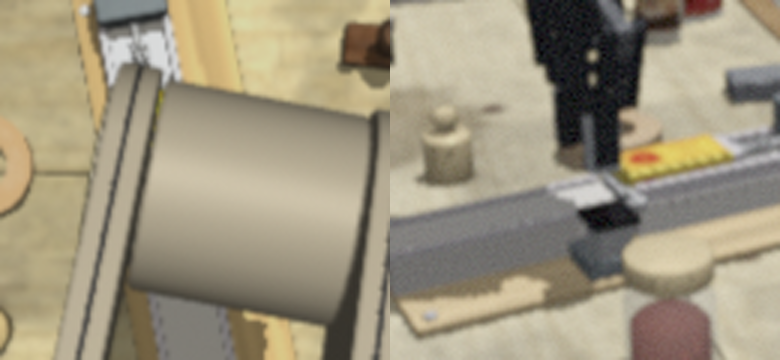

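Both fingers stand over the key and channel: tips at about (590,165) in the right half, with the key under them at (607,212) and the carton still behind the gate. Now I'll lower them gently to contact.

>>> {"api": "send_rows", "payload": {
  "steps": [
    [[0, 0, -0.2], [0, 0, 0]],
    [[0, 0, -0.4], [0, 0, 0]],
    [[0, 0, -0.6], [0, 0, 0]],
    [[0, 0, -0.7], [0, 0, 0]],
    [[0, 0, -0.75], [0, 0, 0]],
    [[0, 0, -0.8], [0, 0, 0]],
    [[0, 0, -0.8], [0, 0, 0]]
  ]
}}

```text
time: 4.58
tool_pos: [494.2, -39.2, 42.3]
tcp_rot: [180.0, -0.0, 10.6]
ft_force: [-0.8, 0.5, 0.5]
finger_gap: 41.0
grip_force: 0.7
```

>>> {"api": "send_rows", "payload": {
  "steps": [
    [[0, 0, -0.05], [0, 0, 0]],
    [[0, 0, -0.1], [0, 0, 0]],
    [[0, 0, -0.1], [0, 0, 0]]
  ]
}}

```text
time: 4.95
tool_pos: [494.2, -39.2, 39.3]
tcp_rot: [180.0, -0.0, 10.7]
ft_force: [-1.3, -0.0, 2.8]
finger_gap: 41.0
grip_force: 2.2
```

>>> {"api": "send_rows", "payload": {
  "steps": [
    [[0, 0, -0.05], [0, 0, 0]],
    [[0, 0, -0.1], [0, 0, 0]],
    [[0, 0, -0.1], [0, 0, 0]]
  ]
}}

```text
time: 5.32
tool_pos: [494.2, -39.3, 36.2]
tcp_rot: [180.0, -0.0, 10.6]
ft_force: [-2.0, -0.0, 3.5]
finger_gap: 41.3
grip_force: 2.5
```

Run:
```python
from h import *
c0,r0=190,190
s=snapshot("side"); a=s["img"][r0:r0+90,c0:c0+120,::-1]
cv2.imwrite("pics/mid.png",cv2.resize(a,None,fx=5,fy=5,interpolation=cv2.INTER_CUBIC))
for i in range(1): x=sense(); print(x["tool_pos"],x["ft_force"],x["wrist_torque"])
```

```text
[494.20424587 -39.23217682  36.27574947] [-1.38417235 -0.68262611  2.89870921] [-0.16665658  0.19639859 -0.01335999]
```

View pics/mid.png

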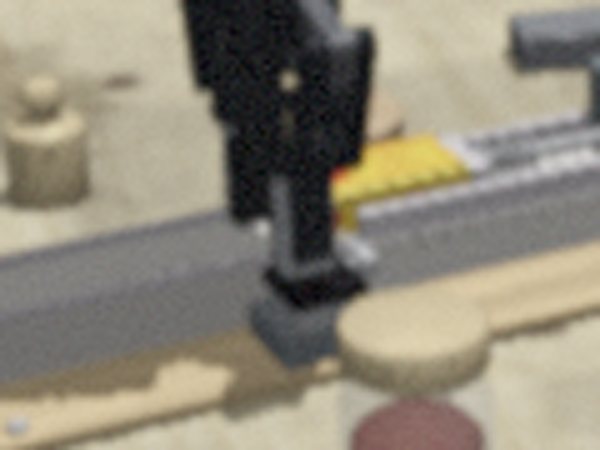

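Side crop: the key finger is on the key (315,280), and the carton has already popped forward (rear end at x≈470, was about 520) onto the channel finger. Next I'll push the key to its stop.

>>> {"api": "send_rows", "payload": {
  "steps": [
    [[0, 0, -0.05], [0, 0, 0]],
    [[0, 0, -0.1], [0, 0, 0]],
    [[0, 0, -0.13], [0, 0, 0]],
    [[0, 0, -0.13], [0, 0, 0]]
  ]
}}

```text
time: 5.88
tool_pos: [494.5, -39.5, 33.9]
tcp_rot: [180.0, -0.0, 10.6]
ft_force: [-9.1, -0.2, 19.4]
finger_gap: 41.0
grip_force: 10.9
```

>>> {"api": "send_rows", "payload": {
  "steps": [
    [[0, 0, -0.04], [0, 0, 0]],
    [[0, 0, -0.06], [0, 0, 0]],
    [[0, 0, -0.06], [0, 0, 0]]
  ]
}}

```text
time: 6.25
tool_pos: [494.7, -39.7, 33.4]
tcp_rot: [179.9, -0.0, 10.6]
ft_force: [-16.1, 1.7, 34.9]
finger_gap: 40.8
grip_force: 18.1
```

>>> {"api": "send_rows", "payload": {
  "steps": [
    [[0, 0, 0.04], [0, 0, 0]],
    [[0, 0, 0.09], [0, 0, 0]],
    [[0, 0, 0.09], [0, 0, 0]],
    [[0, 0, 0.09], [0, 0, 0]]
  ]
}}

```text
time: 6.75
tool_pos: [494.3, -39.4, 34.1]
tcp_rot: [180.0, -0.0, 10.6]
ft_force: [-6.2, -0.4, 13.1]
finger_gap: 41.1
grip_force: 7.4
```

Run:
```python
from h import *
o=[]
x=sense(); print(x["tool_pos"],x["ft_force"],x["wrist_torque"])
p=[520.5,-6.3,10.65]
for n,(r,c) in {"top":(160,230),"side":(190,200)}.items():
    s=snapshot(n); a=s["img"][r:r+100,c:c+110,::-1]
    y=cv2.inRange(cv2.cvtColor(s["img"],cv2.COLOR_RGB2HSV),(20,120,90),(35,255,255))[r:r+100,c:c+110]
    print(n,cv2.boundingRect(cv2.findNonZero(y)))
    for f in (0,20,21): 
        print(f,(proj(s,f2w(p,[[72-f,18.5,49],[72-f,-18.5,49],[-f,-18.5,49],[-f,-18.5,30]]))-[c,r]).round(1).tolist())
    o.append(cv2.resize(a,None,fx=3.6,fy=3.6,interpolation=cv2.INTER_CUBIC))
cv2.imwrite("pics/end.png",np.hstack(o))
```

```text
[494.3049256  -39.3604472   34.05968226] [-6.21706638 -0.35224856 13.09361764] [-0.36949121  0.96967795 -0.09146837]
top (0, 0, 0, 0)
0 [[39.9, 42.0], [57.5, 38.8], [63.8, 73.0], [63.6, 73.6]]
20 [[41.6, 51.4], [59.2, 48.2], [65.6, 82.6], [65.4, 83.0]]
21 [[41.7, 51.9], [59.3, 48.7], [65.7, 83.1], [65.4, 83.5]]
side (56, 27, 27, 19)
0 [[86.0, 24.6], [94.7, 31.1], [60.1, 38.5], [60.5, 47.9]]
20 [[76.8, 26.5], [85.3, 33.1], [50.1, 40.7], [50.6, 50.1]]
21 [[76.3, 26.6], [84.8, 33.2], [49.6, 40.8], [50.1, 50.2]]
```

View pics/end.png

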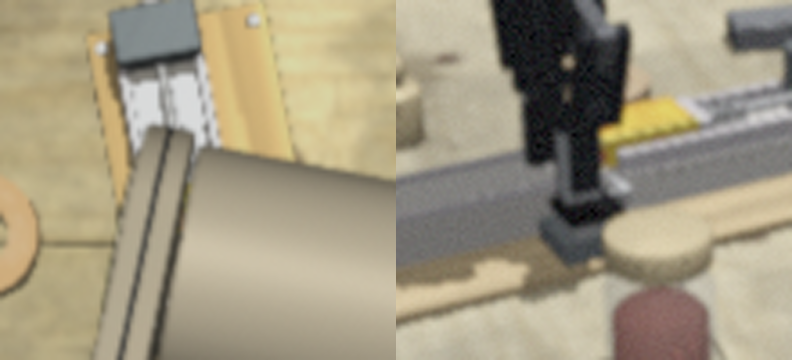

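The carton lies flat on the bed. Its rear corner at side-crop column 83–84 puts it about 21 mm past the gate, against the channel finger, and the key is held on its stop at about 13 N. Handing in.

>>> {"api": "send_rows", "payload": {
  "steps": [
    [[0, 0, 0], [0, 0, 0]],
    [[0, 0, 0], [0, 0, 0]],
    [[0, 0, 0], [0, 0, 0]],
    [[0, 0, 0], [0, 0, 0]]
  ]
}}

```text
time: 7.35
tool_pos: [494.3, -39.4, 34.1]
tcp_rot: [180.0, -0.0, 10.6]
ft_force: [-5.3, 0.1, 12.4]
finger_gap: 41.0
grip_force: 7.4
```

```bash
python3 -c "
from h import *
print(order.hand_in())"
```

```text
the job is handed in; nothing more can be done
None
```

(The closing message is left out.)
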